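# Set a steel block against the rail and stop of a magnetic chuck and switch the chuck on

## Robot

A 6-joint arm with a two-finger parallel gripper is mounted at the origin on the work surface. World frame = base frame: x ahead of the robot, y to its left, z up, the work surface at z = 0. Lengths are in m, angles in rad, forces in N, time in s.
With the tool pointing down it reaches from about 0.4 to 0.825 m from the base axis. Payload 7 kg.
Tool frame: the origin (TCP) lies midway between the tips of the shut fingers; the grasp point (between the pads) lies 19 mm behind it; z points along the fingers, y is the line along which they close (so a half turn about z gives the same grasp; the last joint's range is limited). The gripper opens to 88 mm and grips with 3 to 60 N. Pads are 19 mm wide; open, the fingers measure 130 mm over their backs; the gripper's body (78 mm by 193 mm) begins 47 mm behind the grasp point.
Start: joints at [-0.956, 0.359, 0.012, 0, -1.224, -0.288], TCP at [0.217, -0.639, 0.191] pointing down, gripper open.
Joint ranges: [-3.07, 3.07], [-1.43, 2.12], [-1.02, 1.25], [-3.03, 1.67], [-3.05, -0], [-3.03, 3.03]. Speed limits (rad/s): [2.39, 2.39, 3.01, 3.14, 3.14, 3.14].

## Interface

Orientations are given as [roll, pitch, yaw] about the fixed x, y, z axes, in that order (R = Rz(yaw) Ry(pitch) Rx(roll)).
In Python, from station import arm gives the robot as it stands.
- The arm moves only by the tool servo_tool, never from a script. Its argument "deltas" is a list of rows, each a list of 7 numbers: the closure, from -1 (fully open) to 1 (shut), then the shift along the tool's x, y, z in mm, then the turn, a rotation vector about the tool's x, y, z in degrees. In form: [[gripper, x, y, z, ax, ay, az], ...]. A call has 1 to 20 rows; each row shifts and turns the commanded pose from where the row before left it, along the tool's axes as they then stand; what a row does not reach is not made up. A row lasts 1/12 s, in which the tool goes at most 41.7 mm and 7.16 degrees, less where a joint would pass 70% of its speed; a pose out of reach is approached as far as the arm can. A call is refused whole if a number of a shift passes 41.7 or a number of a turn 7.16, either way. A call with a gripper value outside its range is refused whole. The fingers move at their own pace and stop on an object; "squeeze" is the grip in N (left out, the last holds). Time passes only in rows, so rows that do not move let the fingers close. It gives the time, the measured TCP pose, the force, the opening and the grip force at its end, in the units of the state.
- arm.get_state(): the state, without advancing time (a new reading comes with each control period).
- arm.grab_frame(name): name is "scene" or "top" or "wrist"; returns a dict with "color" (480x640x3 uint8, red, green, blue), "K" (3x3 intrinsics, pixels), "position" and "orientation" of the camera in the world. Camera axes: x right, y down, z forward; pixel columns grow to the right and rows downward; lengths in m; the calibration is good to about 2 mm. A picture is of the moment at which its call begins. There is no depth.
- arm.job_done(): hands the job in; it is judged then, once.
Trained networks look in a picture, given as the dict that the camera call returned (one of the last four; its "shot" number tells which), for a name from the list of things; names that differ only in an ending like _2 or _b are one class to them, and where a whole thing is asked for, a point or a joint stands for the part that bears it (a point fixed in the world has none). Each returns a list of dicts, best first, with "conf" (0 to 1); they miss things now and then, are a little off and sometimes report something else, mostly with a low value. They report only what shows in the picture. A call takes as long as a camera call. They do not tell look-alikes from the thing itself.
- arm.recognise(query, picture): "at" ([x, y, z] in m, in the coordinates of the camera as it stood for that picture, good to about 4 mm: the middle of the surface that is visible of it).
The state is a dict: "t": time; "q": joint angles; "qd": joint speeds; "joint_efforts": joint torques, N m; "eef_pos": TCP position; "ee_rot": TCP orientation; "force": force on the tool from outside, world axes, zero at the start; "moment": the same for the moment, N m; "width": finger opening in m; "gripper_force": force on a finger pad.
Only numpy, scipy, OpenCV 4.12 (cv2) and the standard library are available. Lean on these libraries where they do the work, as an engineer would, in place of code of your own. Each camera call takes 0.05 s, during which the arm holds its last target. There are 200 camera calls.

## Task

Set up the rectangular steel block for grinding on the magnetic chuck: with your fingertips, push it over the chuck's face until its long side is flush against the back rail and its end is right up against the end stop. Then, with the block home, push the chuck's lever all the way over to its on position, at the other end of its swing (towards the end stop). Nothing is to be picked up: the block only slides flat on the chuck, and the round bush on the chuck and the tools around it stay where they are.

Things in the scene. Friction and masses are not known exactly. Their poses are not given: they have to be found in the camera images.
- chuck: Permanent magnetic chuck, fixed to the bench: grey block 150 mm (its x) by 300 mm (its y); flat steel work face 70 mm above the bench, crossed by thin brass lines. Origin: centre of its underside, on the bench. Its +x points away from the robot, +y to the robot's left, but it may be turned by 12 degrees. Low clamping lugs at both ends reach y = +-177 mm, 26 mm high. No magnetic pull is felt.
- rail_face (a point): Middle of the inner (near) face of the back rail, at the height of the work face: x = +75 mm, y = 0 in the chuck's frame. The rail is a straight steel strip along the chuck's whole far edge, 8 mm thick, standing 12 mm above the work face.
- stop_face (a point): Point on the inner face of the end stop, at the height of the work face: x = +20 mm, y = +150 mm in the chuck's frame. The stop is a steel strip on the chuck's left end, from x = -35 to +75 mm, 8 mm thick, standing 12 mm above the work face. The chuck's right end and front edge are open.
- block_center (a point): Centre (half-way up, 80 mm above the bench) of the loose steel block (two bolt holes in its top) lying on the chuck: 45 mm (its x) by 90 mm (its y) by 20 mm high, 0.5 to 0.8 kg, slides easily (under 4 N). It starts with its long side along the rail within 25 degrees. Home, its centre is at x = +52.5, y = +105 mm in the chuck's frame.
- lever (a joint): Angle (rad) of the chuck's on/off lever, at its front face (towards the robot). 0 = off, leaning 45 degrees from upright to the right (chuck's -y); grows as it swings up and over to the left (+y); 1.57 = on, at its stop, leaning 45 degrees to the left. It swings in an upright plane along the front face, stays where it is left, takes 2 to 4 N at the ball, and is best pushed along its arc (up and over). Starts at 0 to 0.25.
- lever_ball (a point): Centre of the black ball, 22 mm across, at the lever's end, 100 mm from the lever's pivot. The lever's arm is a 12 mm round steel bar; lever upright, the top of the ball is 147 mm above the bench.
- lever_pivot (a point): Point on the lever's turning axis (along the chuck's x) in the plane in which arm and ball swing: x = -101 mm, y = -70 mm in the chuck's frame, 36 mm above the bench. The hub around it is 30 mm across and 24 mm long; the chuck's front face is 26 mm behind this plane.
- bush: Round steel bush, 46 mm across, bore 26 mm, 28 mm high, standing loose on the chuck's face near its front right corner. Origin: centre of its underside. Leave it alone.
- micrometer: Outside micrometer lying on the bench in front of the chuck, about 150 mm long (along its x, from -40 to +110 mm) and 18 mm high. Origin: on the bench under the middle of its bow. Leave it alone.
- caliper: Steel vernier caliper lying flat on the bench in front of the chuck, 215 mm long (its x), 80 mm wide, 8 mm high. Origin: on the bench near the middle of its beam. Leave it alone.
- spanner: Steel spanner, 170 mm long (its x), lying on the bench left of the chuck. Leave it alone.
- setup_block: Dark steel set-up block with two rows of holes, 50 by 75 by 25 mm high, on the bench to the right of the chuck. Origin: centre of its underside. Leave it alone.
- square: Small engineer's square lying on the bench to the left of the chuck: stock 16 by 75 by 14 mm, blade 110 mm along its x. Origin: under the middle of the stock. Leave it alone.
- brush: Hand brush lying on the bench behind the chuck. Leave it alone.
- oil_can: Green oil can, 64 mm across, 155 mm high with its thin spout (which reaches 49 mm out to one side), on the bench to the right. Origin: centre of its underside. Leave it alone.
Mind the look-alikes: they are no part of the job. Leave any yellow look-alike of the part that bears block_center alone.

How it is judged:
By the outcome, as a careful person would: the job done as asked, in the order asked, and still so for the second after the job is handed in, with the robot touching nothing.
It also fails if it takes over 70 s, if anything falls off the work surface, if the arm or the gripper's body presses on something with over 40 N, if the wrist force passes 120 N, or if a joint passes its speed limit or range.

## Working session

There is one attempt and no reset: what is moved stays moved. The work goes in short steps, Python scripts to look and compute and a tool call to move; the robot and the scene stay as the last step left them, time stands still between calls to the robot, and variables do not carry over. Pictures are saved under pics/ and viewed, at most 10 in all, crops included, and the job is handed in when it is done.

Besides the shell and the picture viewer there is one more tool, called after "Emit:" as name([rows], argument=value, ...), one row to a line, values as JSON. servo_tool: Moves the arm, as the interface text tells. Its arguments: {"type":"object","properties":{"deltas":{"type":"array","items":{"type":"array","items":{"type":"number"}}},"squeeze":{"type":"number"}},"required":["deltas"]}

```bash
ls; mkdir -p pics; cat > h.py <<'E'
import numpy as np, cv2
from scipy.spatial.transform import Rotation as R
from station import arm
def rot(o):
    o=np.array(o,float)
    return o if o.shape==(3,3) else R.from_euler('xyz',o).as_matrix() if o.size==3 else R.from_quat(o).as_matrix()
def world(f,p): return rot(f['orientation'])@np.array(p)+np.array(f['position'])
def pix(f,w):
    c=rot(f['orientation']).T@(np.array(w,float)-np.array(f['position'])); u=np.array(f['K'])@c; return u[:2]/u[2]
def ray(f,px,z):
    d=rot(f['orientation'])@np.linalg.inv(np.array(f['K']))@np.array([px[0],px[1],1.]); o=np.array(f['position']); return o+d*(z-o[2])/d[2]
def save(f,n): cv2.imwrite('pics/'+n,f['color'][:,:,::-1])
E
python3 - <<'E'
from h import *
s=arm.get_state(); print(s['t'],s['eef_pos'],s['ee_rot'],s['width'])
for n in ['top','scene']:
    f=arm.grab_frame(n); save(f,n+'0.png'); print(n,f['position'],f['orientation'])
    for q in ['chuck','block_center','lever','lever_ball','lever_pivot','rail_face','stop_face','bush','oil_can','micrometer','caliper','square','spanner','setup_block']:
        try:
            for d in arm.recognise(q,f)[:3]:
                w=world(f,d['at']); print(q,round(d['conf'],2),w.round(3),pix(f,w).round())
        except Exception as e: print(q,e)
E
```

```text
pics
0.0 [ 0.21647887 -0.638757    0.19050627] [ 3.13992255e+00 -1.34163923e-04 -2.81493522e+00] 0.08732735650306561
top [0.48520426 0.01766744 1.39259054] [-3.05621018 -0.00863682 -1.59598228]
chuck 0.85 [0.602 0.029 0.075] [307. 239.]
block_center 0.75 [ 0.834 -0.161  0.019] [379. 149.]
block_center 0.69 [ 0.571 -0.     0.09 ] [320. 250.]
block_center 0.28 [0.6   0.028 0.074] [308. 239.]
lever 0.81 [ 0.508 -0.084  0.072] [355. 276.]
lever_ball 0.79 [ 0.508 -0.087  0.069] [356. 276.]
lever_pivot 0.78 [0.597 0.027 0.07 ] [308. 241.]
rail_face 0.66 [0.598 0.03  0.068] [307. 240.]
stop_face 0.79 [0.599 0.029 0.07 ] [307. 240.]
bush 0.47 [ 0.568 -0.101  0.099] [362. 251.]
oil_can 0.71 [ 0.422 -0.397  0.08 ] [485. 308.]
oil_can 0.55 [ 0.574 -0.002  0.09 ] [320. 249.]
oil_can 0.33 [ 0.794 -0.034  0.017] [330. 166.]
micrometer 0.96 [0.346 0.127 0.011] [271. 343.]
caliper 0.63 [ 0.433 -0.099  0.006] [359. 306.]
square 0.94 [0.539 0.31  0.007] [198. 268.]
spanner 0.74 [0.449 0.427 0.008] [152. 305.]
setup_block 0.6 [ 0.657 -0.256  0.024] [419. 216.]
setup_block 0.52 [0.598 0.028 0.071] [308.
[... 256 characters left out ...]
.575 -0.004  0.086] [308. 227.]
lever 0.66 [ 0.51  -0.111  0.101] [268. 209.]
lever_ball 0.49 [0.455 0.419 0.   ] [458. 228.]
lever_ball 0.44 [ 0.51  -0.109  0.098] [269. 210.]
lever_pivot 0.91 [0.639 0.024 0.075] [319. 246.]
rail_face 0.83 [0.642 0.029 0.065] [321. 250.]
rail_face 0.32 [ 0.437 -0.155  0.006] [258. 222.]
stop_face 0.69 [0.642 0.027 0.068] [320. 249.]
stop_face 0.23 [ 0.576 -0.006  0.086] [307. 227.]
bush 0.69 [ 0.584 -0.105  0.089] [268. 228.]
oil_can 0.76 [ 0.436 -0.402  0.059] [170. 207.]
caliper 0.81 [ 0.44  -0.159  0.006] [256. 223.]
square 0.59 [0.542 0.305 0.008] [423. 244.]
spanner 0.87 [0.458 0.42  0.002] [458. 228.]
setup_block 0.7 [ 0.669 -0.262  0.027] [202. 269.]
```

```bash
python3 - <<'E'
import cv2
a=cv2.imread('pics/top0.png')[180:330,210:410]; cv2.imwrite('pics/topc.png',cv2.resize(a,(800,600),interpolation=cv2.INTER_CUBIC))
E
```

```text
(no output)
```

View pics/top0.png

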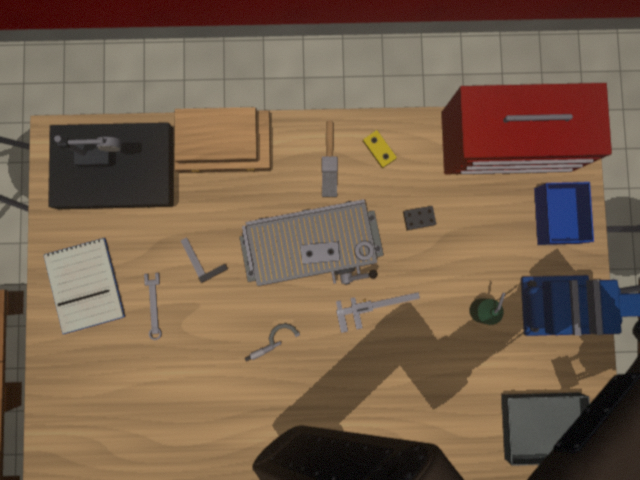

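View pics/topc.png

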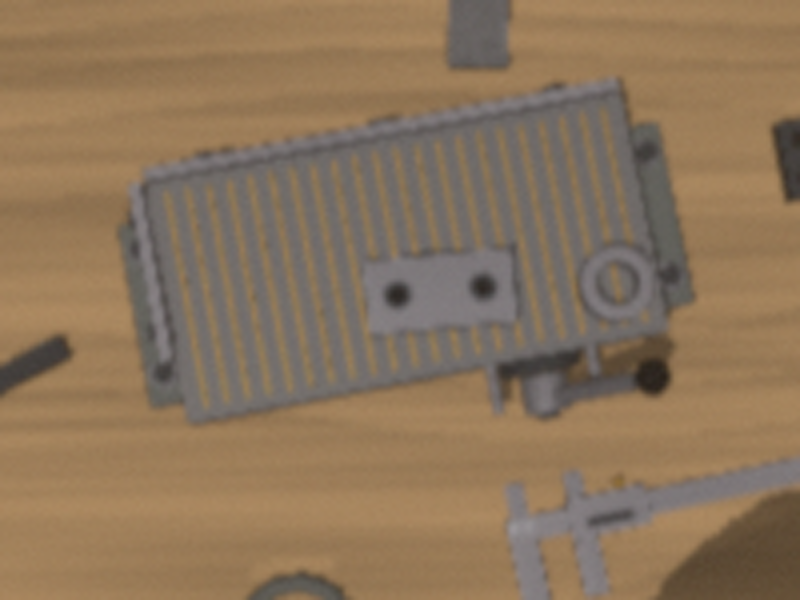

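The steel block with two holes is at (320,250) on the chuck. The yellow look-alike is at (379,149), and the dark set-up block at (419,217). I choose (320,250). The lever ball is at (372,274) and the bush at (364,251).

```bash
cat > fit.py <<'E'
from h import *
from scipy.optimize import least_squares
def cw(p,c):  # chuck (mm) -> world
    x,y,z=np.array(c)/1000.; return np.array([p[0]+x*np.cos(p[2])-y*np.sin(p[2]),p[1]+x*np.sin(p[2])+y*np.cos(p[2]),z])
def fitc(f,pts):
    r=lambda p:np.concatenate([pix(f,cw(p,c))-np.array(u) for c,u in pts])
    s=least_squares(r,[.6,.03,.17],loss='soft_l1'); return s.x,r(s.x).reshape(-1,2).round(1)
def toc(p,w):
    d=np.array(w)[:2]-p[:2]; c,s=np.cos(p[2]),np.sin(p[2]); return np.array([c*d[0]+s*d[1],-s*d[0]+c*d[1]])*1000
E
python3 - <<'E'
from fit import *
f=arm.grab_frame('top')
k=lambda u,v:(210+(u+.5)/4-.5,180+(v+.5)/4-.5)
pts=[((-75,150,70),k(190,420)),((-75,-150,70),k(667,334)),((83,-150,82),k(620,78)),((75,150,82),k(147,181)),((-35,158,82),k(159,372))]
p,r=fitc(f,pts); print(p,np.degrees(p[2])); print(r)
B=[ray(f,k(*u),.09) for u in [(363,262),(513,245),(518,318),(370,333)]]
for b in B: print(b.round(3),toc(p,b).round(1))
print('block c',toc(p,np.mean(B,0)))
print('bush',toc(p,ray(f,k(617,283),.098)),'ball',toc(p,ray(f,k(652,376),.107)), 'pivot pix',pix(f,cw(p,(-101,-70,36))))
np.save('p.npy',p)
# start target: behind block (chuck x-), above
s=arm.get_state();print('tcp chuck',toc(p,s['eef_pos']),s['eef_pos'],s['ee_rot'])
E
```

```text
[0.5880194  0.01923168 0.16300927] 9.339743224277294
[[-0.7  1.3]
 [ 0.9 -0.2]
 [ 0.6  0.1]
 [-1.5  0.2]
 [ 0.3 -2.4]]
[0.585 0.046 0.09 ] [ 1.3 26.4]
[ 0.593 -0.045  0.09 ] [ -5.5 -64.4]
[ 0.549 -0.047  0.09 ] [-49.3 -59. ]
[0.542 0.042 0.09 ] [-41.6  30.2]
block c [-23.79478683 -16.68401386]
bush [ -40.14555431 -120.81697666] ball [ -98.65796133 -129.54452346] pivot pix [346.34805375 279.67096964]
tcp chuck [-473.2818739  -589.48650279] [ 0.21667842 -0.63924834  0.19144442] [ 3.14156181e+00 -4.44478241e-06 -2.81475787e+00]
```

Emit:
servo_tool([
  [0.1,0,0,0,0,0,4.7],
  [0.1,0,0,0,0,0,4.7],
  [0.1,-21.8,31.8,0,0,0,0],
  [0.1,-21.8,31.8,0,0,0,0],
  [0.1,-21.8,31.8,0,0,0,0],
  [0.1,-21.8,31.8,0,0,0,0],
  [0.1,-21.8,31.8,0,0,0,0],
  [0.1,-21.8,31.8,0,0,0,0],
  [0.1,-21.8,31.8,0,0,0,0],
  [0.1,-21.8,31.8,0,0,0,0],
  [0.1,-21.8,31.8,0,0,0,0],
  [0.1,-21.8,31.8,0,0,0,0],
  [0.1,-21.8,31.8,0,0,0,0],
  [0.1,-21.8,31.8,0,0,0,0],
  [0.1,-21.8,31.8,0,0,0,0],
  [0.1,-21.8,31.8,0,0,0,0],
  [0.1,-21.8,31.8,0,0,0,0],
  [0.1,-21.8,31.8,0,0,0,0],
  [0.1,-21.8,31.8,0,0,0,0],
  [0.1,-21.8,31.8,0,0,0,0],
])

```text
t: 3.22
eef_pos: [0.5116, -0.0088, 0.1919]
ee_rot: [3.141, 0.001, -2.978]
force: [1.0, -0.8, 0.4]
width: 0.0391
gripper_force: 0.0
```

```bash
cat > st.py <<'E'
from fit import *
p=np.load('p.npy'); s=arm.get_state()
print('t',s['t'],'chuck',toc(p,s['eef_pos']).round(1),'z',s['eef_pos'][2].round(4),'yawrel',np.degrees(s['ee_rot'][2]-p[2]+np.pi).round(2),s['ee_rot'],'F',np.array(s['force']).round(1),'w',s['width'])
E
python3 - <<'E'
import st
from fit import *
f=arm.grab_frame('wrist'); save(f,'w1.png'); print(f['position'])
for c in [(75,150,70),(75,0,70),(75,-150,70),(-75,0,70),(-101,-70,36)]: print(c,pix(f,cw(st.p,c)).round())
E
```

```text
t 3.2167 chuck [-79.9 -15.3] z 0.1919 yawrel 0.01 [ 3.14145295e+00  1.00871845e-03 -2.97844368e+00] F [ 1.  -0.8  0.4] w 0.03905846578340283
[ 0.4277647  -0.02270663  0.38442089]
(75, 150, 70) [475. 364.]
(75, 0, 70) [333. 364.]
(75, -150, 70) [191. 363.]
(-75, 0, 70) [335. 227.]
(-101, -70, 36) [264. 193.]
```

View pics/w1.png

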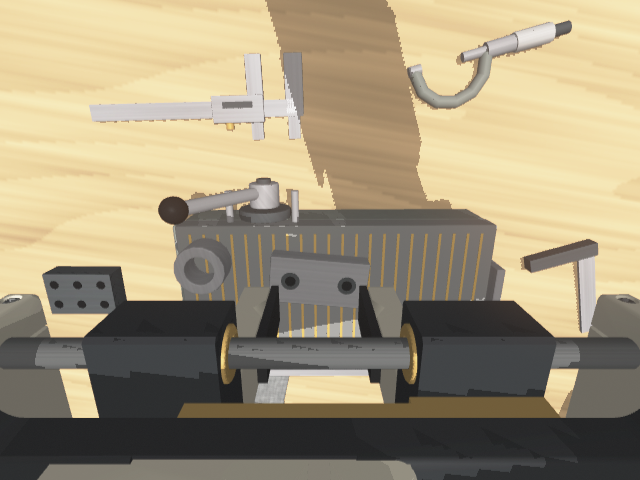

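The wrist view shows the ball at (173,210) and the block's near edge from (272,252) to (369,258). The chuck's front top corners are near (176,227) and (495,226). I'll check these against the fit.

```bash
python3 - <<'E'
import st
from fit import *
f=arm.grab_frame('wrist'); p=st.p
for c in [(-75,150,70),(-75,-150,70),(-75,150,0),(-75,-150,0),(-101,-70,36)]: print(c,pix(f,cw(p,c)).round())
for n,u,z in [('FL',(176,227),.07),('FR',(495,226),.07),('bl nearL',(272,252),.09),('bl nearR',(369,258),.09),('ball',(173,210),.107),('bush',(202,264),.098)]: print(n,toc(p,ray(f,u,z)).round(1))
print(f['K'],f['orientation'])
E
```

```text
t 3.2667 chuck [-76.  -11.6] z 0.1917 yawrel 0.1 [ 3.14114003e+00  2.62615340e-03 -2.97676216e+00] F [4.6 4.4 2.1] w 0.03925795704736701
(-75, 150, 70) [494. 223.]
(-75, -150, 70) [168. 223.]
(-75, 150, 0) [464. 206.]
(-75, -150, 0) [194. 206.]
(-101, -70, 36) [260. 188.]
FL [ -70.8 -143.5]
FR [-72.3 151.6]
bl nearL [-53.7 -52.9]
bl nearR [-48.1  33.4]
ball [ -95.7 -128.6]
bush [ -45.4 -113.3]
[[352.86597296   0.         318.51797006]
 [  0.         352.86597296 240.27972595]
 [  0.           0.           1.        ]] [ 2.82411464e+00 -3.11286338e-04  1.73561131e+00]
```

Emit:
servo_tool([
  [0.1,2,-2,28,0,0,0],
  [0.1,0,-3,28,0,0,0],
  [0.1,0,0,28,0,0,0],
  [0.1,0,0,20,0,0,0],
  [0.1,0,0,9,0,0,0],
  [0.1,0,0,0,0,0,0],
  [0.1,0,0,0,0,0,0],
])

```text
t: 3.9
eef_pos: [0.5103, -0.0163, 0.079]
ee_rot: [-3.141, 0.0, -2.979]
force: [0.1, 0.2, 0.3]
width: 0.0393
gripper_force: 0.0
```

```bash
python3 st.py
```

```text
t 3.9 chuck [-82.4 -22.5] z 0.079 yawrel -0.01 [-3.14121409e+00  6.99732771e-05 -2.97871231e+00] F [0.1 0.2 0.3] w 0.039298767455848156
```

Emit:
servo_tool([
  [0.1,-6,3,0,0,0,0],
  [0.1,-6,2,0,0,0,0],
  [0.1,-6,0,0,0,0,0],
  [0.1,-6,0,0,0,0,0],
  [0.1,-6,0,0,0,0,0],
  [0.1,-6,0,0,0,0,0],
  [0.1,-6,0,0,0,0,0],
  [0.1,-6,0,0,0,0,0],
  [0.1,-6,0,0,0,0,0],
  [0.1,-6,0,0,0,0,0],
  [0.1,-6,0,0,0,0,0],
  [0.1,-6,0,0,0,0,0],
  [0.1,-6,0,0,0,0,0],
  [0.1,-6,0,0,0,0,0],
  [0.1,-4,0,0,0,0,0],
  [0.1,0,0,0,0,0,0],
])

```text
t: 5.23
eef_pos: [0.5968, 0.0032, 0.0783]
ee_rot: [-3.141, 0.0, -2.979]
force: [-0.8, -0.2, 0.0]
width: 0.0395
gripper_force: 0.0
```

```bash
python3 st.py
```

```text
t 5.2333 chuck [  6.1 -17.2] z 0.0783 yawrel -0.01 [-3.14148275e+00  9.36150532e-05 -2.97881425e+00] F [-0.8 -0.2  0. ] w 0.039517474362788706
```

Next I'll push gently until the rail resists.

Emit:
servo_tool([
  [0.1,-4,0,0,0,0,0],
  [0.1,-3,0,0,0,0,0],
  [0.1,-3,0,0,0,0,0],
  [0.1,0,0,0,0,0,0],
])

```text
t: 5.57
eef_pos: [0.6064, 0.0048, 0.0785]
ee_rot: [-3.142, 0.0, -2.979]
force: [0.2, 0.4, -0.0]
width: 0.0393
gripper_force: 0.0
```

Emit:
servo_tool([
  [0.1,-2,0,0,0,0,0],
  [0.1,-2,0,0,0,0,0],
  [0.1,0,0,0,0,0,0],
])

```text
t: 5.82
eef_pos: [0.6101, 0.0054, 0.0785]
ee_rot: [-3.142, 0.0, -2.979]
force: [1.1, -0.1, 0.0]
width: 0.0394
gripper_force: 0.0
```

```bash
python3 st.py
```

```text
t 5.8167 chuck [ 19.6 -17.2] z 0.0785 yawrel -0.01 [-3.14154407e+00  1.87613375e-04 -2.97882740e+00] F [ 1.1 -0.1  0. ] w 0.039411382436401056
```

Emit:
servo_tool([
  [0.1,-2,0,0,0,0,0],
  [0.1,-1,0,0,0,0,0],
])

```text
t: 5.98
eef_pos: [0.6129, 0.0059, 0.0785]
ee_rot: [3.142, 0.0, -2.979]
force: [1.2, -0.5, -0.3]
width: 0.0396
gripper_force: 0.0
```

Emit:
servo_tool([
  [0.1,-1.5,0,0,0,0,0],
  [0.1,-1,0,0,0,0,0],
])

```text
t: 6.15
eef_pos: [0.6154, 0.0063, 0.0785]
ee_rot: [-3.142, 0.0, -2.979]
force: [-1.2, -0.5, -0.3]
width: 0.0394
gripper_force: 0.0
```

```bash
python3 st.py; python3 - <<'E'
from h import *
f=arm.grab_frame('top'); a=f['color'][180:330,210:410,::-1]; cv2.imwrite('pics/t2.png',cv2.resize(a,(800,600),interpolation=cv2.INTER_CUBIC))
E
```

```text
t 6.15 chuck [ 24.9 -17.2] z 0.0785 yawrel -0.01 [-3.14157207e+00  5.63243062e-05 -2.97882811e+00] F [-1.2 -0.5 -0.3] w 0.039423408479271595
```

View pics/t2.png

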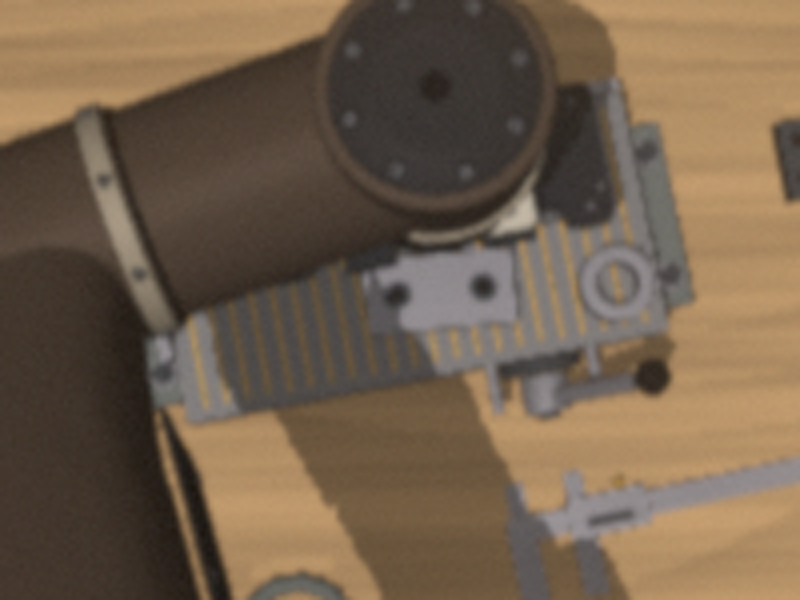

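The block has not moved, still at crop (363–518, 250–333). The fingers seem to have passed over it, so I'll check with the wrist camera.

```bash
python3 - <<'E'
from h import *
f=arm.grab_frame('wrist'); save(f,'w2.png')
s=arm.get_state()
print(s['eef_pos'],pix(f,s['eef_pos']))
E
```

```text
[0.61543906 0.00629375 0.07843406] [318.69609721 275.52257078]
```

View pics/w2.png

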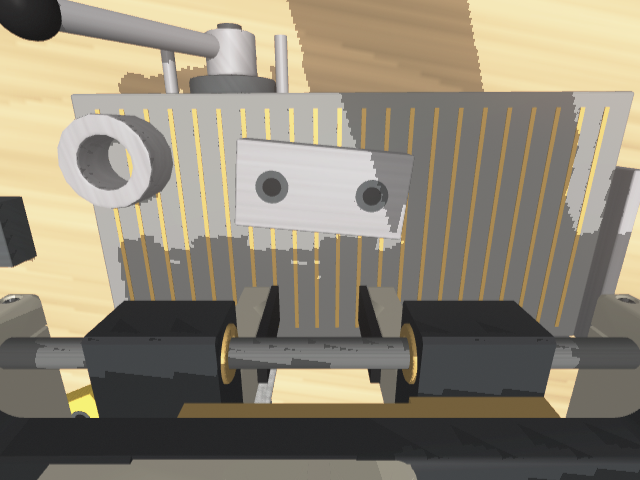

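```bash
python3 - <<'E'
from fit import *
f=arm.grab_frame('wrist');p=np.load('p.npy'); t=toc(p,arm.get_state()['eef_pos'])
for dx in (-10,0,10):
  for z in (78,85,90,95,100,105): print(dx,z,pix(f,cw(p,(t[0]+dx,t[1]-20,z))).round(),pix(f,cw(p,(t[0]+dx,t[1]+20,z))).round())
E
```

```text
-10 78 [285. 260.] [353. 259.]
-10 85 [283. 264.] [354. 264.]
-10 90 [283. 267.] [355. 267.]
-10 95 [282. 271.] [356. 271.]
-10 100 [281. 275.] [357. 275.]
-10 105 [280. 279.] [358. 279.]
0 78 [285. 275.] [352. 275.]
0 85 [284. 280.] [353. 280.]
0 90 [283. 284.] [354. 284.]
0 95 [282. 288.] [355. 288.]
0 100 [281. 292.] [356. 292.]
0 105 [280. 296.] [357. 296.]
10 78 [286. 290.] [352. 290.]
10 85 [284. 296.] [353. 296.]
10 90 [284. 300.] [354. 300.]
10 95 [283. 304.] [355. 304.]
10 100 [282. 308.] [355. 308.]
10 105 [281. 313.] [356. 313.]
```

Emit:
servo_tool([
  [1,0,0,-10,0,0,0],
  [1,0,0,0,0,0,0],
  [1,0,0,0,0,0,0],
  [1,0,0,0,0,0,0],
  [1,0,0,0,0,0,0],
  [1,0,0,0,0,0,0],
  [1,0,0,0,0,0,0],
])

```text
t: 6.88
eef_pos: [0.6151, 0.0062, 0.0883]
ee_rot: [-3.142, -0.0, -2.979]
force: [0.7, 0.6, 0.3]
width: 0.0014
gripper_force: 0.0
```

```bash
python3 st.py; python3 - <<'E'
from fit import *
f=arm.grab_frame('wrist');p=np.load('p.npy');s=arm.get_state(); t=toc(p,s['eef_pos'])
print(f['position']-s['eef_pos'],f['orientation'])
z=s['eef_pos'][2]*1000
for dx in (-10,10):
  for d in (0,10,20,30): print(dx,d,pix(f,cw(p,(t[0]+dx,t[1],z+d))).round())
cv2.imwrite('pics/w3.png',cv2.resize(f['color'][220:400,200:440,::-1],(800,600)))
E
```

```text
t 6.8833 chuck [ 24.6 -17.2] z 0.0883 yawrel -0.02 [-3.14158253e+00 -2.62062111e-04 -2.97887287e+00] F [0.7 0.6 0.3] w 0.0013845587551481364
[-0.08364716 -0.01376624  0.19259609] [2.82703828e+00 1.91668996e-04 1.73349550e+00]
-10 0 [319. 260.]
-10 10 [319. 266.]
-10 20 [319. 274.]
-10 30 [319. 282.]
10 0 [319. 291.]
10 10 [319. 299.]
10 20 [319. 307.]
10 30 [319. 317.]
```

View pics/w3.png

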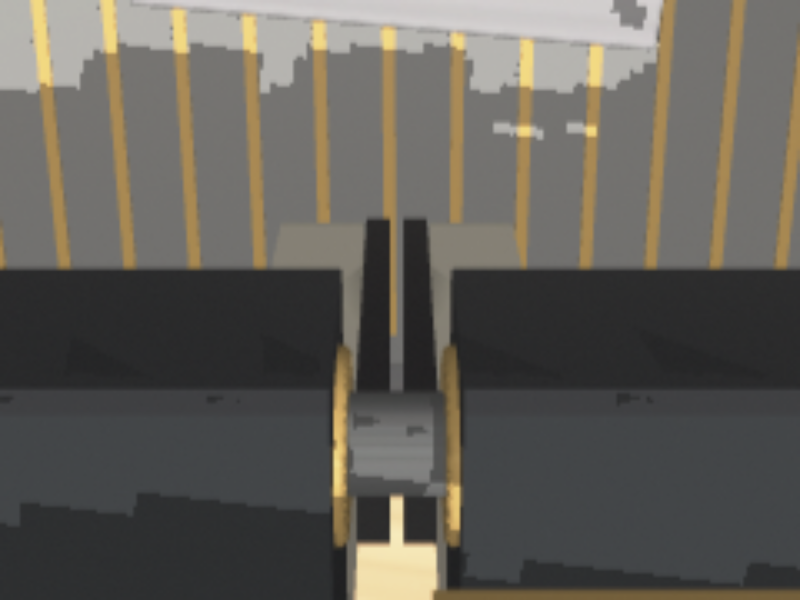

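The shut tips also appear about 25 mm behind the reported TCP. I'll find the real tip height by touching down slowly on the clear face.

Emit:
servo_tool([
  [1,0,0,6,0,0,0],
  [1,0,0,6,0,0,0],
  [1,0,0,2,0,0,0],
  [1,0,0,0,0,0,0],
])

```text
t: 7.27
eef_pos: [0.6145, 0.0061, 0.0732]
ee_rot: [-3.141, -0.002, -2.979]
force: [0.7, -0.8, -0.0]
width: 0.0006
gripper_force: 0.0
```

Emit:
servo_tool([
  [1,0,0,2,0,0,0],
  [1,0,0,2,0,0,0],
  [1,0,0,0,0,0,0],
])

```text
t: 7.52
eef_pos: [0.6151, 0.0062, 0.0701]
ee_rot: [-3.142, -0.0, -2.979]
force: [-0.5, -0.4, 0.1]
width: 0.0002
gripper_force: 0.0
```

Emit:
servo_tool([
  [1,0,0,2,0,0,0],
  [1,0,0,2,0,0,0],
  [1,0,0,0,0,0,0],
])

```text
t: 7.77
eef_pos: [0.615, 0.0062, 0.0661]
ee_rot: [3.142, -0.0, -2.979]
force: [-0.6, -0.0, -0.1]
width: 0.0006
gripper_force: 0.0
```

Emit:
servo_tool([
  [1,0,0,2,0,0,0],
  [1,0,0,2,0,0,0],
  [1,0,0,0,0,0,0],
])

```text
t: 8.02
eef_pos: [0.615, 0.0062, 0.062]
ee_rot: [3.142, -0.001, -2.979]
force: [-0.1, 0.5, -0.5]
width: 0.0003
gripper_force: 0.0
```

Emit:
servo_tool([
  [1,0,0,2,0,0,0],
  [1,0,0,2,0,0,0],
  [1,0,0,0,0,0,0],
])

```text
t: 8.27
eef_pos: [0.615, 0.0062, 0.058]
ee_rot: [3.142, -0.001, -2.979]
force: [0.6, 0.0, -1.2]
width: 0.0008
gripper_force: 0.0
```

Emit:
servo_tool([
  [1,0,0,2,0,0,0],
  [1,0,0,2,0,0,0],
  [1,0,0,0,0,0,0],
])

```text
t: 8.52
eef_pos: [0.615, 0.0062, 0.054]
ee_rot: [3.142, -0.001, -2.979]
force: [0.1, -1.0, -0.4]
width: 0.0005
gripper_force: 0.0
```

Emit:
servo_tool([
  [1,0,0,1,0,0,0],
  [1,0,0,1,0,0,0],
  [1,0,0,0,0,0,0],
])

```text
t: 8.77
eef_pos: [0.6151, 0.0062, 0.0522]
ee_rot: [-3.142, -0.0, -2.979]
force: [-0.3, -0.1, -0.7]
width: 0.0005
gripper_force: 0.0
```

Emit:
servo_tool([
  [1,0,0,1,0,0,0],
  [1,0,0,1,0,0,0],
  [1,0,0,0,0,0,0],
])

```text
t: 9.02
eef_pos: [0.6151, 0.0062, 0.0503]
ee_rot: [3.142, -0.0, -2.979]
force: [0.1, 0.7, -0.0]
width: 0.0003
gripper_force: 0.0
```

Emit:
servo_tool([
  [1,0,0,1,0,0,0],
  [1,0,0,1,0,0,0],
  [1,0,0,0,0,0,0],
])

```text
t: 9.27
eef_pos: [0.6151, 0.0062, 0.0482]
ee_rot: [3.142, -0.0, -2.979]
force: [-0.4, -0.2, -0.4]
width: 0.0003
gripper_force: 0.0
```

Emit:
servo_tool([
  [1,0,0,1,0,0,0],
  [1,0,0,1,0,0,0],
  [1,0,0,0,0,0,0],
])

```text
t: 9.52
eef_pos: [0.6151, 0.0062, 0.0462]
ee_rot: [3.142, -0.0, -2.979]
force: [-0.2, 0.6, 0.1]
width: 0.0004
gripper_force: 0.0
```

```bash
python3 - <<'E'
from fit import *
f=arm.grab_frame('scene');p=np.load('p.npy');s=arm.get_state(); t=toc(p,s['eef_pos'])
print(s['eef_pos'],s['q'],pix(f,s['eef_pos']),pix(f,cw(p,(75,0,82))),pix(f,cw(p,(t[0],t[1],70))))
cv2.imwrite('pics/s3.png',cv2.resize(f['color'][140:290,210:410,::-1],(800,600),interpolation=cv2.INTER_CUBIC))
E
```

```text
[0.61513683 0.00621617 0.04631668] [ 3.27149013e-01  3.88512825e-01 -3.04290787e-01 -4.90909509e-05
 -8.78233669e-01 -1.73524068e+00] [311.60630175 249.401844  ] [321.43839294 249.74988856] [311.47125512 241.91360123]
```

View pics/s3.png

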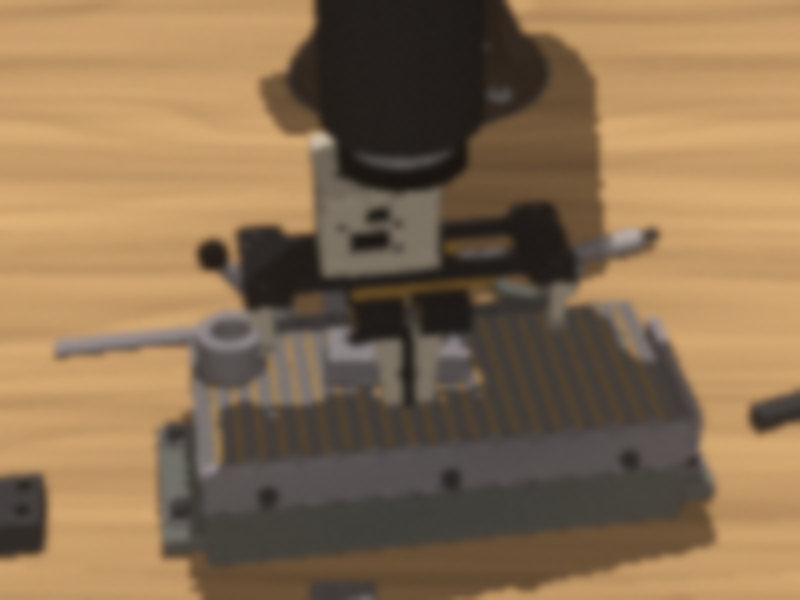

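The scene view shows the shut tips at crop (408,403), only just above the face, so they sit about 26 mm above the reported TCP. The gripper body is therefore closer to the tips than stated. I'll finish the touch to get the offset.

Emit:
servo_tool([
  [1,0,0,1,0,0,0],
  [1,0,0,0,0,0,0],
])

```text
t: 9.73
eef_pos: [0.6152, 0.0062, 0.0453]
ee_rot: [-3.142, -0.0, -2.979]
force: [-0.9, -0.4, -0.0]
width: 0.0003
gripper_force: 0.0
```

Emit:
servo_tool([
  [1,0,0,1,0,0,0],
  [1,0,0,0,0,0,0],
])

```text
t: 9.9
eef_pos: [0.6152, 0.0062, 0.0443]
ee_rot: [-3.142, -0.0, -2.979]
force: [-0.6, 0.6, -0.9]
width: 0.0004
gripper_force: 0.0
```

Emit:
servo_tool([
  [1,0,0,1,0,0,0],
  [1,0,0,0,0,0,0],
])

```text
t: 10.07
eef_pos: [0.6151, 0.0062, 0.0433]
ee_rot: [3.142, -0.0, -2.979]
force: [0.2, -0.2, -0.4]
width: 0.0007
gripper_force: 0.0
```

```bash
python3 st.py; python3 - <<'E'
from fit import *
f=arm.grab_frame('scene');p=np.load('p.npy');s=arm.get_state(); t=toc(p,s['eef_pos'])
for dy in (-97,97):
  for z in (90,100,110,120,130): print(dy,z,(pix(f,cw(p,(t[0],t[1]+dy,z)))-[210,140])*4)
E
```

```text
t 10.0667 chuck [ 24.6 -17.2] z 0.0433 yawrel -0.02 [ 3.14156075e+00 -2.39768972e-04 -2.97890867e+00] F [ 0.2 -0.2 -0.4] w 0.0006522939160957799
-97 90 [248.2487327  396.56131953]
-97 100 [247.16863458 383.36617979]
-97 110 [246.07691939 370.02911862]
-97 120 [244.97339866 356.54783396]
-97 130 [243.85787989 342.9199737 ]
97 90 [559.60942889 367.31389325]
97 100 [560.18344535 354.22145618]
97 110 [560.76351524 340.99094991]
97 120 [561.3497348  327.62017879]
97 130 [561.94220236 314.10690038]
```

Emit:
servo_tool([
  [0.1,0,0,-30,0,0,0],
  [0.1,0,0,-30,0,0,0],
  [0.1,24,1,0,0,0,0],
  [0.1,24,1,0,0,0,0],
  [0.1,24,1,0,0,0,0],
  [0.1,24,2,0,0,0,0],
  [0.1,0,0,25,0,0,0],
  [0.1,0,0,20,0,0,0],
  [0.1,0,0,11,0,0,0],
  [0.1,0,0,0,0,0,0],
])

```text
t: 10.95
eef_pos: [0.5178, -0.0048, 0.0454]
ee_rot: [-3.141, -0.004, -2.979]
force: [0.8, -0.4, 0.1]
width: 0.0397
gripper_force: 0.0
```

```bash
python3 st.py
```

```text
t 10.95 chuck [-73.2 -12.3] z 0.0454 yawrel -0.03 [-3.14129917 -0.00371689 -2.97917347] F [ 0.8 -0.4  0.1] w 0.039694676961837864
```

Emit:
servo_tool([
  [0.1,-5,0,-1,0,0,0],
  [0.1,-5,0,0,0,0,0],
  [0.1,-5,0,0,0,0,0],
  [0.1,-5,0,0,0,0,0],
  [0.1,-5,0,0,0,0,0],
  [0.1,-5,0,0,0,0,0],
  [0.1,-5,0,0,0,0,0],
  [0.1,-5,0,0,0,0,0],
])

```text
t: 11.62
eef_pos: [0.5596, 0.0021, 0.0485]
ee_rot: [-3.142, -0.0, -2.979]
force: [-2.5, 0.0, 1.0]
width: 0.0396
gripper_force: 1.1
```

Emit:
servo_tool([
  [0.1,-5,0,0,0,0,0],
  [0.1,-5,0,0,0,0,0],
  [0.1,-5,0,0,0,0,0],
  [0.1,-5,0,0,0,0,0],
  [0.1,-5,0,0,0,0,0],
  [0.1,-5,0,0,0,0,0],
  [0.1,-5,0,0,0,0,0],
  [0.1,-5,0,0,0,0,0],
])

```text
t: 12.28
eef_pos: [0.5991, 0.0087, 0.0485]
ee_rot: [-3.142, -0.0, -2.979]
force: [-1.1, 0.1, 0.7]
width: 0.0395
gripper_force: 1.1
```

```bash
python3 st.py; python3 - <<'E'
from h import *
f=arm.grab_frame('wrist'); save(f,'w4.png')
E
```

```text
t 12.2833 chuck [  9.2 -12.2] z 0.0485 yawrel -0.01 [-3.14157169e+00 -2.51624907e-05 -2.97883435e+00] F [-1.1  0.1  0.7] w 0.03953650058263492
```

View pics/w4.png

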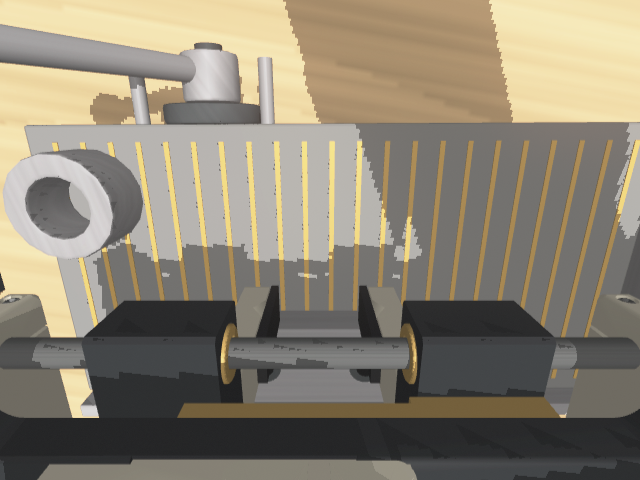

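The block is now being pushed ahead of the fingers, with its face at row 310–330, and the bush hasn't moved. I'll continue to the rail.

Emit:
servo_tool([
  [0.1,-4,0,0,0,0,0],
  [0.1,-3,0,0,0,0,0],
  [0.1,-2,0,0,0,0,0],
])

```text
t: 12.58
eef_pos: [0.6076, 0.01, 0.0483]
ee_rot: [-3.142, -0.001, -2.979]
force: [-5.8, -2.1, 2.3]
width: 0.0395
gripper_force: 3.2
```

Emit:
servo_tool([
  [0.1,-1.5,0,0,0,0,0],
  [0.1,-1.5,0,0,0,0,0],
])

```text
t: 12.75
eef_pos: [0.6076, 0.0098, 0.0478]
ee_rot: [-3.141, -0.006, -2.979]
force: [-12.2, -0.7, 7.2]
width: 0.0392
gripper_force: 6.4
```

Emit:
servo_tool([
  [0.1,-1,0,0,0,0,0],
  [0.1,-1,0,0,0,0,0],
])

```text
t: 12.92
eef_pos: [0.6075, 0.0097, 0.0475]
ee_rot: [-3.141, -0.009, -2.98]
force: [-17.2, -0.7, 9.0]
width: 0.0395
gripper_force: 8.4
```

```bash
python3 st.py
```

```text
t 12.9167 chuck [ 17.7 -12.6] z 0.0475 yawrel -0.05 [-3.1413178  -0.00894709 -2.97950976] F [-17.2  -0.7   9. ] w 0.03946003126309662
```

Emit:
servo_tool([
  [0.1,7,0,0,0,0,0],
  [0.1,7,0,0,0,0,0],
  [1,0,0,-30,0,0,0],
  [1,0,0,-30,0,0,0],
  [1,-12.5,-29,0,0,0,0],
  [1,-12.5,-29,0,0,0,0],
  [1,-12.5,-29,0,0,0,0],
  [1,0,0,0,0,0,0],
])

```text
t: 13.58
eef_pos: [0.6526, -0.0747, 0.1088]
ee_rot: [-3.14, 0.003, -2.981]
force: [0.7, 0.8, 0.2]
width: 0.0053
gripper_force: 0.0
```

```bash
python3 st.py; python3 - <<'E'
from fit import *
p=np.load('p.npy')
f=arm.grab_frame('wrist')
for d in arm.recognise('block_center',f)[:3]: print(d['conf'],world(f,d['at']),toc(p,world(f,d['at'])))
cv2.imwrite('pics/w5.png',f['color'][:,:,::-1])
E
```

```text
t 13.5833 chuck [  48.5 -103.2] z 0.1088 yawrel -0.13 [-3.14043745e+00  2.77352874e-03 -2.98083374e+00] F [0.7 0.8 0.2] w 0.005299408517693609
0.61 [0.63319534 0.01027108 0.09338198] [ 43.12285324 -16.17333748]
```

View pics/w5.png

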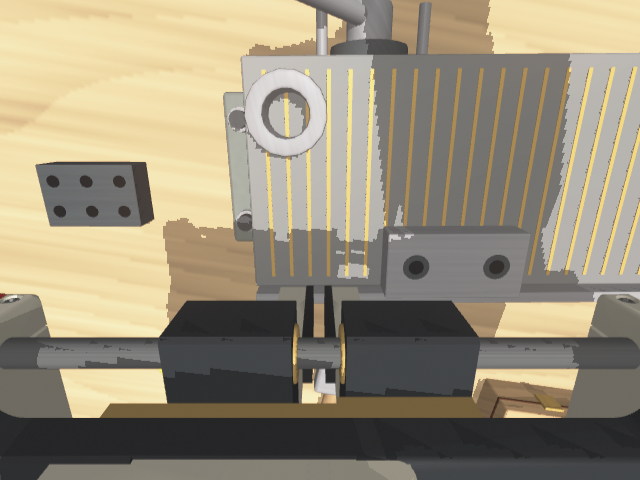

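The block lies along the rail with its right end at column 385 (y about −61), and the fingers are to the right of it. I'll lower the tips and push towards the stop.

Emit:
servo_tool([
  [1,0,0,25,0,0,0],
  [1,0,0,22,0,0,0],
  [1,0,0,13,0,0,0],
  [1,0,3,0,0,0,0],
  [1,0,5,0,0,0,0],
  [1,0,5,0,0,0,0],
  [1,0,5,0,0,0,0],
  [1,0,5,0,0,0,0],
  [1,0,5,0,0,0,0],
  [1,0,5,0,0,0,0],
  [1,0,5,0,0,0,0],
  [1,0,5,0,0,0,0],
])

```text
t: 14.68
eef_pos: [0.6428, -0.0284, 0.0488]
ee_rot: [-3.141, 0.0, -2.979]
force: [-0.0, -2.1, 0.6]
width: 0.0003
gripper_force: 1.1
```

```bash
python3 st.py
```

```text
t 14.6833 chuck [ 46.3 -55.9] z 0.0488 yawrel -0.02 [-3.14149900e+00  4.15159737e-04 -2.97887507e+00] F [-0.  -2.1  0.6] w 0.0002683828850487642
```

Emit:
servo_tool([
  [1,0,5,0,0,0,0],
  [1,0,5,0,0,0,0],
  [1,0,5,0,0,0,0],
  [1,0,5,0,0,0,0],
  [1,0,5,0,0,0,0],
  [1,0,5,0,0,0,0],
  [1,0,5,0,0,0,0],
  [1,0,5,0,0,0,0],
  [1,0,5,0,0,0,0],
  [1,0,5,0,0,0,0],
  [1,0,5,0,0,0,0],
  [1,0,5,0,0,0,0],
  [1,0,5,0,0,0,0],
  [1,0,5,0,0,0,0],
  [1,0,5,0,0,0,0],
  [1,0,5,0,0,0,0],
])

```text
t: 16.02
eef_pos: [0.6297, 0.0507, 0.0484]
ee_rot: [3.142, -0.0, -2.979]
force: [0.2, -2.1, -1.0]
width: 0.0009
gripper_force: 0.9
```

Emit:
servo_tool([
  [1,0,3,0,0,0,0],
  [1,0,2,0,0,0,0],
  [1,0,2,0,0,0,0],
])

```text
t: 16.27
eef_pos: [0.6286, 0.0573, 0.0484]
ee_rot: [-3.142, -0.0, -2.979]
force: [0.1, -2.9, -0.9]
width: 0.0002
gripper_force: 0.9
```

```bash
python3 st.py
```

```text
t 16.2667 chuck [46.2 31. ] z 0.0484 yawrel -0.01 [-3.14158406e+00 -1.09775509e-04 -2.97868096e+00] F [ 0.1 -2.9 -0.9] w 0.0001847420154441709
```

Emit:
servo_tool([
  [1,0,2,0,0,0,0],
  [1,0,2,0,0,0,0],
])

```text
t: 16.43
eef_pos: [0.6279, 0.0611, 0.0484]
ee_rot: [-3.142, -0.0, -2.979]
force: [0.7, -1.6, 0.8]
width: 0.0003
gripper_force: 0.9
```

Emit:
servo_tool([
  [1,0,2,0,0,0,0],
  [1,0,2,0,0,0,0],
])

```text
t: 16.6
eef_pos: [0.6273, 0.065, 0.0484]
ee_rot: [-3.142, -0.0, -2.979]
force: [-0.1, -1.3, 0.2]
width: 0.0005
gripper_force: 0.9
```

Emit:
servo_tool([
  [1,0,1.5,0,0,0,0],
  [1,0,1.5,0,0,0,0],
])

```text
t: 16.77
eef_pos: [0.6268, 0.0681, 0.0484]
ee_rot: [3.142, -0.0, -2.979]
force: [0.7, -1.7, -1.0]
width: 0.0005
gripper_force: 0.8
```

```bash
python3 st.py
```

```text
t 16.7667 chuck [46.2 41.9] z 0.0484 yawrel -0.02 [ 3.14156418e+00 -5.49889618e-05 -2.97890753e+00] F [ 0.7 -1.7 -1. ] w 0.0004981777222292235
```

Emit:
servo_tool([
  [1,0,1.5,0,0,0,0],
  [1,0,1.5,0,0,0,0],
])

```text
t: 16.93
eef_pos: [0.6264, 0.071, 0.0484]
ee_rot: [3.142, -0.0, -2.979]
force: [0.4, -1.6, -1.3]
width: 0.0005
gripper_force: 0.8
```

Emit:
servo_tool([
  [1,0,1.5,0,0,0,0],
  [1,0,1.5,0,0,0,0],
])

```text
t: 17.1
eef_pos: [0.6262, 0.0715, 0.0487]
ee_rot: [-3.138, -0.001, -2.979]
force: [5.1, -18.5, -0.5]
width: 0.0004
gripper_force: 9.8
```

Emit:
servo_tool([
  [1,0,1.5,0,0,0,0],
  [1,0,1.5,0,0,0,0],
])

```text
t: 17.27
eef_pos: [0.626, 0.0718, 0.0491]
ee_rot: [-3.135, -0.002, -2.979]
force: [9.5, -31.0, 1.3]
width: 0.0008
gripper_force: 16.0
```

Emit:
servo_tool([
  [1,0,-6,0,0,0,0],
  [1,0,-7,0,0,0,0],
  [0.1,0,0,-30,0,0,0],
  [0.1,0,0,-30,0,0,0],
  [0.1,25,28,0,0,0,0],
  [0.1,25,28,0,0,0,0],
  [0.1,0,0,0,0,0,0],
  [0.1,0,0,25,0,0,0],
  [0.1,0,0,25,0,0,0],
  [0.1,0,0,10,0,0,0],
  [0.1,-5,0,0,0,0,0],
  [0.1,-5,0,0,0,0,0],
])

```text
t: 18.27
eef_pos: [0.5795, 0.1129, 0.0486]
ee_rot: [-3.141, -0.001, -2.978]
force: [0.5, -0.1, 0.4]
width: 0.0396
gripper_force: 0.0
```

```bash
python3 st.py
```

```text
t 18.2667 chuck [ 6.8 93.8] z 0.0486 yawrel 0.02 [-3.14113718e+00 -6.12103837e-04 -2.97831453e+00] F [ 0.5 -0.1  0.4] w 0.039566652003450185
```

Emit:
servo_tool([
  [0.1,-4,0,0,0,0,0],
  [0.1,-3,0,0,0,0,0],
  [0.1,-2,0,0,0,0,0],
])

```text
t: 18.52
eef_pos: [0.5892, 0.1145, 0.0494]
ee_rot: [3.141, 0.002, -2.979]
force: [-0.1, -0.3, -0.9]
width: 0.0398
gripper_force: 0.0
```

Emit:
servo_tool([
  [0.1,-2,0,0,0,0,0],
  [0.1,-1.5,0,0,0,0,0],
])

```text
t: 18.68
eef_pos: [0.59, 0.1142, 0.0485]
ee_rot: [-3.141, -0.003, -2.979]
force: [-9.2, -1.0, 4.2]
width: 0.0395
gripper_force: 4.1
```

```bash
python3 st.py
```

```text
t 18.6833 chuck [17.4 93.4] z 0.0485 yawrel -0.04 [-3.14131612e+00 -2.61113878e-03 -2.97933584e+00] F [-9.2 -1.   4.2] w 0.03948225153473525
```

Emit:
servo_tool([
  [0.1,8,0,0,0,0,0],
  [0.1,8,0,0,0,0,0],
  [1,0,0,-35,0,0,0],
  [1,0,0,-35,0,0,0],
  [1,0,0,-35,0,0,0],
  [1,13.6,-33.2,0,0,0,0],
  [1,13.6,-33.2,0,0,0,0],
  [1,13.6,-33.2,0,0,0,0],
  [1,13.6,-33.2,0,0,0,0],
  [1,13.6,-33.2,0,0,0,0],
  [1,13.6,-33.2,0,0,0,0],
  [1,13.6,-33.2,0,0,0,0],
  [1,13.6,-33.2,0,0,0,0],
  [1,0,0,0,0,0,0],
  [1,0,0,0,0,0,0],
])

```text
t: 19.93
eef_pos: [0.5102, -0.1691, 0.1537]
ee_rot: [-3.141, 0.001, -2.982]
force: [0.3, -0.1, 0.1]
width: 0.0006
gripper_force: 0.0
```

```bash
python3 st.py; python3 - <<'E'
from fit import *
p=np.load('p.npy')
for n in ('wrist','scene','top'):
  f=arm.grab_frame(n)
  for q in ('lever_ball','lever','block_center','bush'):
    for d in arm.recognise(q,f)[:2]:
      w=world(f,d['at']); print(n,q,round(d['conf'],2),toc(p,w).round(1),w[2].round(3))
E
```

```text
t 19.9333 chuck [-107.4 -173.2] z 0.1537 yawrel -0.21 [-3.14146976e+00  8.40634025e-04 -2.98221842e+00] F [ 0.3 -0.1  0.1] w 0.000584053270770189
wrist lever_ball 0.62 [-239.8 -370.5] 0.063
wrist lever_ball 0.59 [-103.5  -97.9] 0.081
wrist lever 0.69 [-103.8  -97.3] 0.082
wrist block_center 0.55 [43.4 61.7] 0.078
wrist bush 0.64 [ -60.1 -125.1] 0.085
wrist bush 0.48 [-53.3  -1.6] 0.064
scene lever_ball 0.73 [ -98.  -115.1] 0.098
scene lever 0.64 [ -97.4 -112. ] 0.099
scene block_center 0.72 [ 57.3 101. ] 0.092
scene block_center 0.67 [ -96.7 -111.5] 0.1
scene bush 0.75 [ -26.5 -121.3] 0.093
top lever 0.17 [ 37.5 -20.3] 0.073
top block_center 0.71 [ 57.9 105.2] 0.09
top block_center 0.56 [ 211.9 -217.2] 0.02
```

Emit:
servo_tool([
  [1,-2,0,30,0,0,0],
  [1,-2,0,30,0,0,0],
  [1,0,0,19,0,0,0],
  [1,0,0,0,0,0,0],
  [1,0,4,-1,0,0,0],
  [1,0,4,-1,0,0,0],
  [1,0,4,-1,0,0,0],
  [1,0,4,-1,0,0,0],
  [1,0,4,-1,0,0,0],
  [1,0,4,-1,0,0,0],
  [1,0,4,-1,0,0,0],
  [1,0,4,-1,0,0,0],
])

```text
t: 21.68
eef_pos: [0.5119, -0.1384, 0.0868]
ee_rot: [-3.135, 0.003, -2.976]
force: [-4.8, -20.7, 25.9]
width: 0.0006
gripper_force: 12.9
```

```bash
python3 st.py
```

```text
t 21.6833 chuck [-100.7 -143.2] z 0.0868 yawrel 0.14 [-3.13525618  0.00322581 -2.97618956] F [ -4.8 -20.7  25.9] w 0.0006379208925723502
```

Emit:
servo_tool([
  [1,0,-12,0,0,0,0],
  [1,0,-12,0,0,0,0],
  [1,0,0,10,0,0,0],
  [1,0,0,9,0,0,0],
  [1,0,0,0,0,0,0],
])

```text
t: 22.1
eef_pos: [0.512, -0.1587, 0.0609]
ee_rot: [3.14, -0.004, -2.98]
force: [-0.8, 0.7, -0.3]
width: 0.0002
gripper_force: 0.0
```

Emit:
servo_tool([
  [1,0,4,0,0,0,0],
  [1,0,4,0,0,0,0],
  [1,0,3,0,0,0,0],
])

```text
t: 22.35
eef_pos: [0.5121, -0.1474, 0.0634]
ee_rot: [3.142, -0.0, -2.979]
force: [0.4, 0.7, 0.1]
width: 0.0004
gripper_force: 0.0
```

Emit:
servo_tool([
  [1,0,3,0,0,0,0],
  [1,0,3,-1,0,0,0],
])

```text
t: 22.52
eef_pos: [0.5111, -0.1416, 0.0646]
ee_rot: [3.142, 0.0, -2.978]
force: [0.8, 0.5, -0.4]
width: 0.0003
gripper_force: 0.0
```

```bash
python3 st.py;  python3 - <<'E'
from fit import *
p=np.load('p.npy')
for n in ('scene',):
  f=arm.grab_frame(n)
  for q in ('lever_ball','lever'):
    for d in arm.recognise(q,f)[:2]:
      w=world(f,d['at']); print(n,q,round(d['conf'],2),toc(p,w).round(1),w[2].round(3),pix(f,w))
E
```

```text
t 22.5167 chuck [-102.  -146.2] z 0.0646 yawrel 0.01 [ 3.14157044e+00  1.44051520e-04 -2.97836573e+00] F [ 0.8  0.5 -0.4] w 0.0002953852427529293
scene lever_ball 0.72 [-219.5 -390.7] 0.058 [170.27277652 206.66734676]
scene lever_ball 0.54 [ -99.3 -106. ] 0.102 [271.74160067 207.50972282]
scene lever 0.69 [ -97.4 -106.9] 0.101 [271.49365349 208.47834669]
```

Emit:
servo_tool([
  [1,0,3,0,0,0,0],
  [1,0,3,-1,0,0,0],
  [1,0,3,-1,0,0,0],
])

```text
t: 22.92
eef_pos: [0.5105, -0.1345, 0.0677]
ee_rot: [-3.139, 0.001, -2.978]
force: [0.0, -6.3, 6.3]
width: 0.0006
gripper_force: 3.8
```

Emit:
servo_tool([
  [1,0,3,-1,0,0,0],
  [1,0,3,-1,0,0,0],
  [1,0,3,-1,0,0,0],
])

```text
t: 23.17
eef_pos: [0.5093, -0.1252, 0.0707]
ee_rot: [-3.14, 0.002, -2.979]
force: [0.2, -5.2, 4.4]
width: 0.0002
gripper_force: 2.9
```

```bash
python3 st.py
```

```text
t 23.1667 chuck [-101.1 -129.8] z 0.0707 yawrel -0.0 [-3.13994965e+00  2.02828413e-03 -2.97860181e+00] F [ 0.2 -5.2  4.4] w 0.00022720161885524294
```

Emit:
servo_tool([
  [1,0,1,-4,0,0,0],
  [1,0,1,-4,0,0,0],
  [1,0,2,-4,0,0,0],
  [1,0,4,-4,0,0,0],
  [1,0,4,0,0,0,0],
  [1,0,4,0,0,0,0],
])

```text
t: 23.67
eef_pos: [0.506, -0.1084, 0.0861]
ee_rot: [-3.141, 0.001, -2.979]
force: [0.5, -3.0, 2.3]
width: 0.0007
gripper_force: 1.6
```

Emit:
servo_tool([
  [1,0,4,0,0,0,0],
  [1,0,4,0,0,0,0],
  [1,0,4,0,0,0,0],
  [1,0,4,0,0,0,0],
  [1,0,4,0,0,0,0],
  [1,0,4,0,0,0,0],
])

```text
t: 24.17
eef_pos: [0.5016, -0.0845, 0.0854]
ee_rot: [3.142, -0.0, -2.979]
force: [0.4, -1.7, 2.4]
width: 0.0004
gripper_force: 1.2
```

```bash
python3 st.py
```

```text
t 24.1667 chuck [-102.1  -88.3] z 0.0854 yawrel -0.01 [ 3.14154760e+00 -1.74807403e-04 -2.97876345e+00] F [ 0.4 -1.7  2.4] w 0.0003500644030907512
```

Emit:
servo_tool([
  [1,0,4,0,0,0,0],
  [1,0,4,0,0,0,0],
  [1,0,4,0,0,0,0],
  [1,0,4,0.5,0,0,0],
  [1,0,4,1,0,0,0],
  [1,0,4,1.5,0,0,0],
  [1,0,4,1.5,0,0,0],
  [1,0,4,2,0,0,0],
  [1,0,4,2,0,0,0],
  [1,0,4,2,0,0,0],
])

```text
t: 25.0
eef_pos: [0.4953, -0.045, 0.0749]
ee_rot: [3.142, 0.0, -2.979]
force: [-0.3, -1.2, 3.7]
width: 0.0001
gripper_force: 1.3
```

Emit:
servo_tool([
  [1,0,3,1.5,0,0,0],
  [1,0,3,1.5,0,0,0],
  [1,0,3,1,0,0,0],
])

```text
t: 25.25
eef_pos: [0.4936, -0.0364, 0.0706]
ee_rot: [-3.141, -0.0, -2.979]
force: [1.0, -2.9, -0.8]
width: 0.0003
gripper_force: 1.2
```

```bash
python3 st.py
```

```text
t 25.25 chuck [-102.2  -39.5] z 0.0706 yawrel -0.01 [-3.14149870e+00 -3.41505755e-04 -2.97881429e+00] F [ 1.  -2.9 -0.8] w 0.00026659262275905674
```

Emit:
servo_tool([
  [1,0,3,0,0,0,0],
  [1,0,3,0,0,0,0],
])

```text
t: 25.42
eef_pos: [0.4925, -0.0306, 0.0707]
ee_rot: [-3.141, -0.001, -2.979]
force: [1.4, -2.4, -0.8]
width: 0.0004
gripper_force: 1.5
```

Emit:
servo_tool([
  [1,0,3,0,0,0,0],
  [1,0,2,0,0,0,0],
])

```text
t: 25.58
eef_pos: [0.4914, -0.0258, 0.0706]
ee_rot: [-3.141, -0.001, -2.979]
force: [0.8, -4.3, -1.5]
width: 0.0003
gripper_force: 2.0
```

Emit:
servo_tool([
  [1,0,2,0,0,0,0],
  [1,0,2,0,0,0,0],
])

```text
t: 25.75
eef_pos: [0.4911, -0.0218, 0.0709]
ee_rot: [-3.142, -0.0, -2.979]
force: [0.9, -3.8, -1.3]
width: 0.0005
gripper_force: 2.1
```

Emit:
servo_tool([
  [1,0,2,0,0,0,0],
  [1,0,1,0,0,0,0],
])

```text
t: 25.92
eef_pos: [0.4907, -0.0208, 0.071]
ee_rot: [-3.138, -0.001, -2.978]
force: [6.7, -22.2, -6.1]
width: 0.0007
gripper_force: 10.3
```

The force jumped to 22 N, so the lever is at its stop. I'll retreat to the right and up, then look.

Emit:
servo_tool([
  [1,0,1,0,0,0,0],
  [1,0,0,0,0,0,0],
  [1,0,-8,0,0,0,0],
  [1,0,-12,0,0,0,0],
  [1,0,-10,-20,0,0,0],
  [1,0,0,-40,0,0,0],
  [1,0,0,-40,0,0,0],
  [1,30,-25,0,0,0,0],
  [1,30,-25,0,0,0,0],
  [1,30,-25,0,0,0,0],
  [1,30,-25,0,0,0,0],
  [1,0,-35,0,0,0,0],
  [1,0,-35,0,0,0,0],
  [1,0,-35,0,0,0,0],
  [1,0,-35,0,0,0,0],
  [1,0,0,0,0,0,0],
  [1,0,0,0,0,0,0],
])

```text
t: 27.33
eef_pos: [0.4163, -0.3049, 0.1705]
ee_rot: [3.141, 0.0, -2.982]
force: [-0.2, 0.6, -0.7]
width: 0.0005
gripper_force: 0.0
```

```bash
python3 st.py; python3 - <<'E'
from fit import *
p=np.load('p.npy')
f=arm.grab_frame('top'); g=arm.grab_frame('scene')
c=lambda x,a,b:cv2.resize(x['color'][a:a+110,b:b+190,::-1],(760,300 if 0 else 300),interpolation=cv2.INTER_CUBIC)
k=lambda x,a,b:cv2.resize(x['color'][a:a+100,b:b+200,::-1],(600,300),interpolation=cv2.INTER_CUBIC)
cv2.imwrite('pics/end.png',np.vstack([k(f,195,215),k(g,190,215)]))
for n,h in (('top',f),('scene',g)):
  for q in ('lever_ball','block_center','bush'):
    for d in arm.recognise(q,h)[:2]:
      w=world(h,d['at']); print(n,q,round(d['conf'],2),toc(p,w).round(1),w[2].round(3))
E
```

```text
t 27.3333 chuck [-222.1 -291.9] z 0.1705 yawrel -0.2 [ 3.14086344e+00  1.54973950e-04 -2.98208423e+00] F [-0.2  0.6 -0.7] w 0.0004748190681653551
top lever_ball 0.72 [-96.5 -45.2] 0.068
top block_center 0.72 [ 59.4 104.9] 0.093
top block_center 0.68 [ 216.1 -219.1] 0.019
top bush 0.66 [ -41.8 -115.3] 0.102
scene lever_ball 0.72 [212.  -85.7] 0.018
scene lever_ball 0.71 [-175.4 -148.3] 0.005
scene block_center 0.95 [ 222.8 -217.8] 0.025
scene block_center 0.89 [ 55.5 101.9] 0.089
scene bush 0.65 [ -27.6 -119.5] 0.092
```

View pics/end.png

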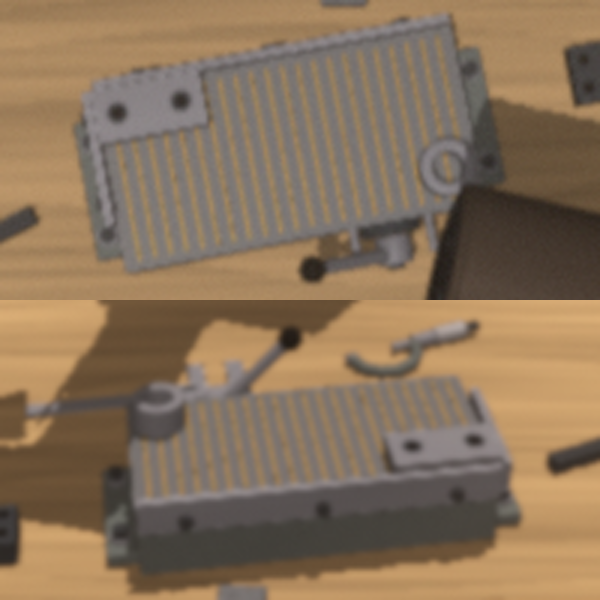

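The block is tight in the rail and stop corner at (160,105), and the lever leans left with its ball at (312,268). The bush hasn't moved. I'll check the ball's position, then hand in if it fits.

```bash
python3 - <<'E'
from fit import *
p=np.load('p.npy'); f=arm.grab_frame('top')
b=toc(p,ray(f,(215+312/3,195+268/3),.107)); print(b)
if -9<b[1]: print(arm.job_done())
E
```

```text
[-99.7310791    0.16003228]
the job is handed in; nothing more can be done
None
```

The block is home, flush against the back rail and up against the end stop. The lever was then pushed fully over to on, the bush stayed where it was, and the job is handed in at about 27 s of the 70 s allowed.

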